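# Open the double-latched bar box on the sideboard

## Task

Open the large wooden bar box on the sideboard: slide the brass bolt on its lid to the left until its nose is well clear of the brass keeper, and lift the lid slightly, as far as the safety catch under its front edge allows. Let the lid stay ajar, push the steel catch lever sticking out below the lid's front edge to the left as far as it goes, then raise the lid at least half-way to upright and let go of it. Leave the tumbler and the small caddy beside it standing where they are.

Things in the scene. Friction and masses are not known exactly. Their poses are not given: they have to be found in the camera images.
- barbox: Dark wood bar box, fixed: 200 mm deep (x), 260 wide (y), rim 90 high. Origin: centre of its underside; +x to the back (hinge), -x front, +y left as the robot sees it. Lid 10 thick, 264 wide, front edge at x=-120; top at z=100 when shut. Its brass keeper stands at the front edge at y=-30, x=-128 to -100, 18 wide, 118 high. A bottle and a carafe to 260 high stand beside its rear corners.
- lid (a joint): Lid angle, rad: 0 shut, grows as the front rises, 1.7 at most. Hinge axis along the box's y at x=+100, z=90 mm in its frame. Stiff: the lid stays where it is left; raising takes 6 to 8 N at the bolt's grip. Bolt shot: it cannot rise. Bolt drawn: it rises to 0.12, stopped by the catch (do not force it). Catch pushed aside too: opens freely.
- bolt (a joint): Travel of the brass bolt along the lid, m: 0 shot (nose under the keeper), 0.03 fully drawn, moving to the box's +y (left). Clear of the keeper beyond about 0.016. Takes about 3 N and stays where it is left.
- bolt_grip (a point): Centre of the bolt's upright brass grip, also the lid's handle: 18 mm along x, 22 along y, its top 16 above this point. The point is 26 mm above the lid's top, 175 in front of the hinge, at y=-30 in the box frame when shot; moves with bolt and lid. Pinch its y faces: it can pivot in the fingers as the lid tilts. At its foot is a base 28 wide (y), 10 high.
- catch (a joint): Travel of the steel safety catch, m: 0 engaged, 0.03 fully aside, moving to the box's +y (left). Frees the lid beyond about 0.018. Takes 2 to 3 N and stays where it is left (no spring). A tooth blocks it while the lid is shut; it can move once the lid is above about 0.06 rad.
- catch_tip (a point): Point on the catch's lever, 5 mm behind its front end, mid-width and mid-height: at x=-145, y=+75, z=68 mm in the box frame when engaged. The lever is a level steel bar 10 mm wide (y), 16 high, sticking 50 mm out of the box's front, 30 beyond the lid's front edge. Push on its right (-y) face near this point; nothing lies below it.
- tumbler: Bystander: ribbed glass tumbler, 78 mm across, 92 high. Origin: centre of its underside.
- caddy: Bystander: small dark wooden caddy with a brass knob but no bolt, 106 x 116 mm, 95 high. Origin: centre of its underside.

How it is judged:
By the outcome, as a careful person would: the job done as asked, in the order asked, and still so for the second after the job is handed in, with the robot touching nothing.
It also fails if it takes over 64 s, if anything falls off the work surface, if the arm or the gripper's body presses on something with over 40 N, if the wrist force passes 120 N, or if a joint passes its speed limit or range.

## Robot

A 7-joint arm with a two-finger parallel gripper is mounted at the origin on the work surface. World frame = base frame: x ahead of the robot, y to its left, z up, the work surface at z = 0. Lengths are in m, angles in rad, forces in N, time in s.
With the tool pointing down it reaches from about 0.4 to 0.875 m from the base axis. Payload 6.5 kg.
Tool frame: the origin (TCP) lies where the fingers leave the gripper's body, on its centre line; the fingertips stand 64 mm ahead of it and the grasp point (between the pads) lies env.grasp_offset ahead of it (env.grasp_offset is the distance from the TCP to the grasp point, in m); z points along the fingers, y is the line along which they close (so a half turn about z gives the same grasp; the last joint's range is limited). The gripper opens to 88 mm and grips with 3 to 60 N. Pads are 18 mm wide; open, the fingers measure 123 mm over their backs; the gripper's body (75 mm by 187 mm) begins 45 mm behind the grasp point.
Start: joints at [-1.394, 0.536, -0.004, 1.538, 0.003, 1.067, -0.071], TCP at [0.156, 0.631, 0.303] pointing down, gripper open.
Joint ranges: [-2.7, 2.7], [-0.37, 2.16], [-1.27, 1.26], [0.24, 2.4], [-1.31, 4.45], [0.19, 1.91], [-2.76, 2.76]. Speed limits (rad/s): [2.39, 2.39, 3.14, 3.14, 3.14, 3.14, 3.14].

## Interface

Orientations are given as a unit quaternion [x, y, z, w].
In Python, from plant import status, eyes, env gives the robot as it stands. The module is installed in compiled form; this text tells all that it offers.
- The arm moves only by the tool move_arm, never from a script. Its arguments are lists of equal length, an entry for each row: "dr": the turn, a rotation vector about the tool's x, y, z in rad, a list of three; "xyz": the shift along the tool's x, y, z in mm, a list of three; "grip": the finger opening in mm, from 0 to 88.1. A call has 1 to 8 rows; each row is the pose to reach, as a shift and turn from the pose commanded when the call began, along the tool's axes at that moment; what a row does not reach only later rows make up. A row lasts 1/10 s, in which the tool goes at most 50 mm and 8.59 degrees, less where a joint would pass 70% of its speed; a pose out of reach is approached as far as the arm can. A call with a gripper value outside its range is refused whole. The fingers move at their own pace and stop on an object; the grip force is fixed at half the most. Time passes only in rows, so rows that repeat a pose let the fingers close. It gives the time, the measured TCP pose, the force, the opening and the grip force at its end, in the units of the state.
- status.sense(): the state, without advancing time (a new reading comes with each control period).
- eyes.get_image(name): name is "scene" or "side" or "wrist"; returns (picture, depth): 384x512x3 uint8, red, green, blue; 384x512 float32, m along the optical axis (not along the pixel's ray), 0 where there is no reading.
- eyes.camera_params(name): a dict with "camera_matrix" (3x3 intrinsics, pixels), "cam_to_world" (4x4, takes a point from camera to world coordinates). Camera axes: x right, y up, looking along -z (the intrinsics and any distortion apply to the point x, -y, -z); pixel columns grow to the right and rows downward; lengths in m; the calibration is good to about 2 mm. A picture is of the moment at which its call begins: read the wrist's pose just before it. camera_params takes no time and is no camera call; for the wrist camera it gives the pose at the moment of the call.
- env.hand_in(): hands the job in; it is judged then, once.
The state is a dict: "clock": time; "q": joint angles; "dq": joint speeds; "joint_torque": joint torques, N m; "tcp_pos": TCP position; "ee_rot": TCP orientation; "force": force on the tool from outside, world axes, zero at the start; "torque": the same for the moment, N m; "grip_width": finger opening in m; "grip_force": force on a finger pad.
Only numpy, scipy, OpenCV 4.12 (cv2) and the standard library are available. Lean on these libraries where they do the work, as an engineer would, in place of code of your own. Each camera call takes 0.05 s, during which the arm holds its last target. There are 200 camera calls.

## Working session

There is one attempt and no reset: what is moved stays moved. The work goes in short steps, Python scripts to look and compute and a tool call to move; the robot and the scene stay as the last step left them, time stands still between calls to the robot, and variables do not carry over. Pictures are saved under pics/ and viewed, at most 10 in all, crops included, and the job is handed in when it is done.

Besides the shell and the picture viewer there is one more tool, called after "Emit:" in YAML: its name, and indented under it one key for each argument. move_arm: Moves the arm, as the interface text tells. Its arguments: {"type":"object","properties":{"dr":{"type":"array"},"xyz":{"type":"array"},"grip":{"type":"array"}},"required":["dr","xyz","grip"]}

```bash
mkdir -p pics
cat > h.py <<'E'
import numpy as np, cv2
from plant import status, eyes, env
from scipy.spatial.transform import Rotation as R
def grab(n,f):
    p=eyes.camera_params(n); im,d=eyes.get_image(n)
    cv2.imwrite('pics/'+f+'.png',im[:,:,::-1]); np.savez(f,im=im,d=d,K=p['camera_matrix'],T=p['cam_to_world']); return im,d,p
def cloud(f):
    z=np.load(f+'.npz'); d=z['d']; K=z['K']; v,u=np.mgrid[:d.shape[0],:d.shape[1]]
    P=np.stack([(u-K[0,2])/K[0,0]*d,-(v-K[1,2])/K[1,1]*d,-d],-1)
    W=P@z['T'][:3,:3].T+z['T'][:3,3]; W[d==0]=np.nan; return W,z['im']
E
python3 - <<'E'
from h import *
s=status.sense(); print(s['clock'],s['tcp_pos'],s['ee_rot'],s['grip_width'],env.grasp_offset)
ims=[grab(n,n+'0')[0] for n in('scene','side')]
for n in('scene','side'):
    p=eyes.camera_params(n);print(p.keys(),p['cam_to_world'].round(2).tolist())
E
```

```text
0.0 [0.15613514 0.63047326 0.30186065] [ 1.21045350e-01  9.92646619e-01 -8.43844246e-04 -3.73618867e-05] 0.08801198634328831 0.0453
dict_keys(['camera_matrix', 'cam_to_world']) [[-0.27, -0.73, 0.62, 1.3], [0.96, -0.22, 0.16, 0.2], [0.01, 0.64, 0.77, 1.0], [0.0, 0.0, 0.0, 1.0]]
dict_keys(['camera_matrix', 'cam_to_world']) [[-0.77, 0.47, -0.43, 0.27], [-0.64, -0.56, 0.52, 0.43], [0.0, 0.68, 0.73, 0.69], [0.0, 0.0, 0.0, 1.0]]
```

View pics/scene0.png

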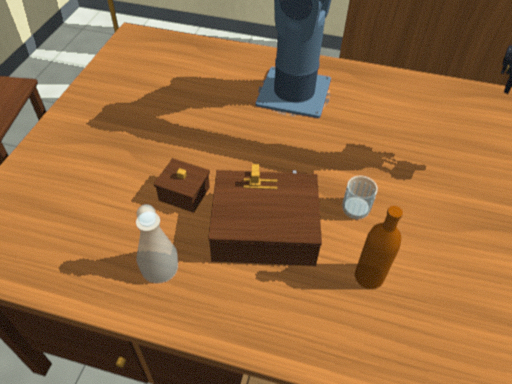

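View pics/side0.png

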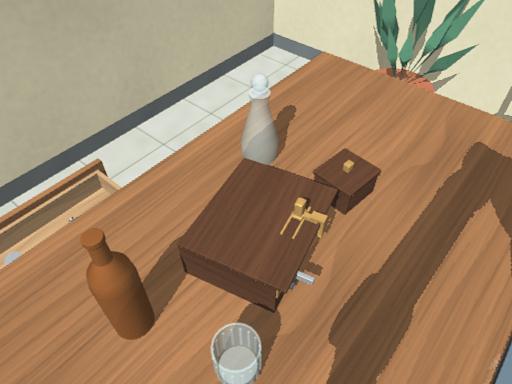

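The scene view shows the box at about (265,215), with its bolt grip at (256,172), the tumbler at (360,197) and the caddy at (182,185). In the side view the grip is at (300,208) and the catch lever at (305,278).

Run:
```python
from h import *
for n,c in(('scene0',(265,215)),('side0',(250,235))):
    W,im=cloud(n)
    m=(abs(W[...,2]-.1)<.006).astype(np.uint8)
    k,l,st,ce=cv2.connectedComponentsWithStats(m)
    L=l[c[1],c[0]]; P=W[l==L]; 
    r=cv2.minAreaRect(P[:,:2].astype(np.float32)*1000); print(n,L,len(P),np.median(P[:,2]),r,cv2.boxPoints(r).round().tolist())
    g=(im[...,0]>150)&(im[...,2]<90)&(W[...,2]>.118)&(W[...,2]<.16)
    print('brass',g.sum(),np.nanmin(W[g],0),np.nanmax(W[g],0),np.nanmean(W[g],0))
W,im=cloud('side0'); print('lever',W[272:284:3,296:316:4].round(3).tolist())
for n,u,v in(('scene0',182,173),('scene0',360,185)): 
    W,_=cloud(n); print(W[v-12:v+14:3,u-22:u+22:8].round(3).tolist()[4])
```

```text
scene0 7 7371 0.09887127036043963 ((580.725341796875, 47.074806213378906), (226.1663818359375, 264.2161560058594), 13.114721298217773) [[441.0, 150.0], [501.0, -107.0], [721.0, -56.0], [661.0, 201.0]]
brass 58 [ 0.48001583 -0.196197    0.11883256] [0.77866054 0.36398185 0.15779859] [0.54422785 0.04983303 0.13845748]
side0 2 11811 0.10072126511923962 ((578.91064453125, 45.71623229980469), (228.1574249267578, 265.6197814941406), 13.128835678100586) [[438.0, 149.0], [498.0, -110.0], [720.0, -58.0], [660.0, 201.0]]
brass 91 [ 0.47470976 -0.01488686  0.1182678 ] [0.66201095 0.36486697 0.15836726] [0.53646126 0.05290506 0.13111469]
lever [[[0.456, 0.104, 0.093], [0.456, 0.091, 0.077], [0.472, 0.045, 0.004], [0.467, 0.038, 0.001], [0.46, 0.034, 0.003]], [[0.458, 0.099, 0.075], [0.453, 0.095, 0.075], [0.447, 0.091, 0.077], [0.442, 0.085, 0.075], [0.456, 0.039, 0.002]], [[0.458, 0.098, 0.063], [0.451, 0.097, 0.07], [0.444, 0.096, 0.076], [0.438, 0.092, 0.078], [0.432, 0.087, 0.077]], [[0.473, 0.072, 0.003], [0.468, 0.065, -0.001], [0.443, 0.096, 0.067], [0.435, 0.095, 0.073], [0.429, 0.092, 0.076]]]
[[0.473, -0.291, -0.003], [0.53, -0.234, 0.074], [0.521, -0.215, 0.07], [0.532, -0.186, 0.091], [0.508, -0.174, 0.07], [0.506, -0.152, 0.074]]
[[0.375, 0.211, -0.002], [0.369, 0.233, -0.001], [0.421, 0.251, 0.062], [0.414, 0.271, 0.061], [0.417, 0.291, 0.07], [0.344, 0.32, 0.0]]
```

```bash
cat >> h.py <<'E'
YAW=np.radians(13.12); O=np.array([.5865,.0482,0])
B=R.from_euler('z',YAW)
def go(g,lean=0,off=None,s=None):
    """box-frame mm of the grasp point (or point 'off' mm ahead of TCP); lean>0: gripper body leans to box +x. -> dr, xyz"""
    s=s or status.sense(); off=env.grasp_offset*1000 if off is None else off
    Rt=B*R.from_euler('y',lean)*R.from_matrix(np.array([[-1,0,0],[0,1,0],[0,0,-1]]).T)
    p=O+B.apply(np.array(g)/1000)-Rt.apply([0,0,off/1000]); Rc=R.from_quat(s['ee_rot'])
    return (Rc.inv()*Rt).as_rotvec().round(3).tolist(), (Rc.inv().apply(p-s['tcp_pos'])*1000).round(1).tolist()
def where(off=45.3):
    s=status.sense(); Rc=R.from_quat(s['ee_rot'])
    return (B.inv().apply(s['tcp_pos']+Rc.apply([0,0,off/1000])-O)*1000).round(1), B.inv().apply(Rc.apply([0,0,1])).round(3)
E
python3 -c "
from h import *
print(go([-75,-30,215]),where())"
```

```text
([-0.002, -0.0, -0.472], [-504.5, -522.6, 42.5]) (array([-287. ,  664.7,  256.6]), array([-0.001, -0.001, -1.   ]))
```

Emit:
move_arm:
  dr:
    - [0,0,-0.06]
    - [0,0,-0.12]
    - [0,0,-0.18]
    - [0,0,-0.24]
    - [0,0,-0.3]
    - [0,0,-0.36]
    - [0,0,-0.42]
    - [0,0,-0.472]
  xyz:
    - [-33,-34,0]
    - [-66,-68,5]
    - [-99,-102,10]
    - [-132,-136,15]
    - [-165,-170,20]
    - [-198,-204,25]
    - [-231,-238,30]
    - [-264,-272,35]
  grip: [60,60,60,60,60,60,60,60]

```text
clock: 0.9
tcp_pos: [0.3477, 0.3015, 0.2675]
ee_rot: [-0.116, 0.993, -0.0, -0.0]
force: [1.3, -0.2, -0.2]
grip_width: 0.0598
grip_force: 0.0
```

```bash
python3 -c "
from h import *
print(go([-75,-30,215]),where(),status.sense()['q'])"
```

```text
([-0.0, -0.0, 0.003], [-99.2, -331.2, 7.2]) (array([-175.1,  300.9,  222.2]), array([-0., -0., -1.])) [-8.11006345e-01  2.63773720e-01 -1.49048406e-03  2.05652309e+00
  6.27944048e-04  8.21390256e-01  9.89709459e-01]
```

Emit:
move_arm:
  dr:
    - [0,0,0]
    - [0,0,0]
    - [0,0,0]
    - [0,0,0]
    - [0,0,0]
    - [0,0,0]
    - [0,0,0]
    - [0,0,0]
  xyz:
    - [-14,-47,1]
    - [-28,-94,2]
    - [-42,-141,3]
    - [-56,-188,4]
    - [-70,-235,5]
    - [-85,-282,6]
    - [-99,-331,7]
    - [-99,-331,7]
  grip: [60,60,60,60,60,60,60,60]

```text
clock: 1.7
tcp_pos: [0.5208, -0.0036, 0.2608]
ee_rot: [-0.11, 0.994, -0.002, 0.001]
force: [0.6, 0.2, 0.2]
grip_width: 0.0599
grip_force: 0.0
```

Run:
```python
from h import *
print(where(), status.sense()['q'])
grab('wrist','w1')
W,im=cloud('w1'); z=W[...,2]
Bx=B.inv().apply((W-O).reshape(-1,3)).reshape(W.shape)*1000
for lo,hi in((136,148),(112,122)):
    g=(Bx[...,2]>lo)&(Bx[...,2]<hi)&(im[...,0]>im[...,2].astype(int)+50)&(abs(Bx[...,1])<120)
    P=Bx[g]; print(lo,len(P),P.min(0) if len(P) else 0,P.max(0) if len(P) else 0, np.median(P,0))
v,u=np.where((Bx[...,2]>134)&(Bx[...,2]<148)); print(np.median(u),np.median(v))
```

```text
(array([-75.7, -35.7, 215.5]), array([ 0.001, -0.004, -1.   ])) [-0.22707141  0.37250719  0.18058841  1.92769623 -0.08242648  0.84694225
  1.78623436]
136 715 [-81.26169989 -39.32133822 136.04633042] [-62.54418963 -18.05378538 143.38577838] [-73.38477625 -28.74157819 140.78346208]
112 1016 [-124.88010264  -39.59386734  112.77841613] [-76.66684912 -17.64715106 121.70389673] [-109.82285032  -28.83442554  116.76766743]
266.0 214.0
```

View pics/w1.png

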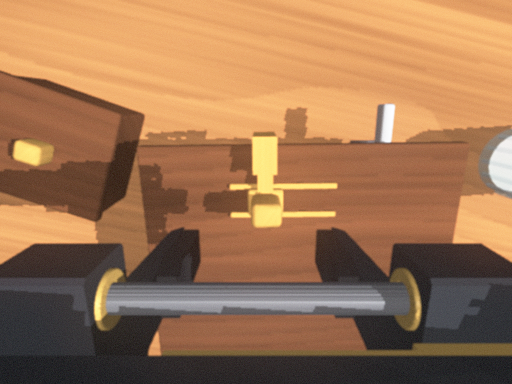

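The wrist view shows the grip at (266,214), the keeper at (264,150) and the lever at (385,122). The estimate agrees to about 2 mm, so I'm descending.

```bash
python3 -c "
from h import *
print(go([-73.5,-29,132]),where())
W,im=cloud('w1');Bx=B.inv().apply((W-O).reshape(-1,3)).reshape(W.shape)*1000
g=(Bx[...,2]>66)&(Bx[...,2]<82)&(Bx[...,0]<-122)&(Bx[...,1]>40)&(Bx[...,1]<110);P=Bx[g];print(len(P),P.min(0),P.max(0),np.median(P,0))"
```

```text
([-0.002, -0.0, -0.006], [-2.7, 2.9, 83.1]) (array([-76.2, -31.8, 215.1]), array([-0.   , -0.002, -1.   ]))
450 [-146.54690396   70.39804107   66.03218795] [-122.03479444   80.97751919   77.16822653] [-135.04986741   73.76320818   74.81197313]
```

Emit:
move_arm:
  dr:
    - [0,0,0]
    - [0,0,0]
    - [0,0,0]
    - [0,0,0]
    - [0,0,0]
    - [0,0,0]
    - [0,0,0]
    - [0,0,0]
  xyz:
    - [-2,2,25]
    - [-2,2,50]
    - [-2,2,70]
    - [-2,2,83]
    - [-2,2,83]
    - [-2,2,83]
    - [-2,2,83]
    - [-2,2,83]
  grip: [60,60,60,60,60,10,10,10]

```text
clock: 2.55
tcp_pos: [0.5208, 0.0061, 0.1787]
ee_rot: [-0.114, 0.993, 0.0, 0.001]
force: [0.4, 0.4, -0.1]
grip_width: 0.0379
grip_force: 0.0
```

Emit:
move_arm:
  dr:
    - [0,0,0]
    - [0,0,0]
    - [0,0,0]
    - [0,0,0]
  xyz:
    - [0,0,0]
    - [0,0,0]
    - [0,0,0]
    - [0,0,0]
  grip: [10,10,10,10]

```text
clock: 2.95
tcp_pos: [0.5208, 0.0054, 0.1783]
ee_rot: [-0.114, 0.993, -0.0, 0.001]
force: [-0.1, -3.1, 6.7]
grip_width: 0.0222
grip_force: 30.0
```

```bash
python3 -c "
from h import *
print(where(),go([-73.5,-0,132]))"
```

```text
(array([-73.7, -26.7, 133. ]), array([ 0.001, -0.001, -1.   ])) ([-0.001, 0.001, -0.0], [-0.2, 26.7, 0.9])
```

Emit:
move_arm:
  dr:
    - [0,0,0]
    - [0,0,0]
    - [0,0,0]
    - [0,0,0]
    - [0,0,0]
    - [0,0,0]
    - [0,0,0]
    - [0,0,0]
  xyz:
    - [0,4,0]
    - [0,8,0]
    - [0,12,0]
    - [0,16,0]
    - [0,20,0]
    - [0,24,0]
    - [0,27,0]
    - [0,27,0]
  grip: [10,10,10,10,10,10,10,10]

```text
clock: 3.75
tcp_pos: [0.5147, 0.0313, 0.1782]
ee_rot: [-0.114, 0.993, -0.001, 0.001]
force: [1.8, -4.1, 5.5]
grip_width: 0.0215
grip_force: 30.0
```

```bash
python3 -c "
from h import *
print(where(),status.sense()['force'])
for t in(.04,.08,.11): print(t,100-175*np.cos(t)+36*np.sin(t)+75,36*np.cos(t)+175*np.sin(t)-36)"
```

```text
(array([-73.7,  -0.3, 132.9]), array([ 0.001, -0.002, -1.   ])) [ 1.79400665 -4.11553795  5.46913881]
0.04 1.5795973650476896 6.969337322456184
0.08 3.4366303799318274 13.869932871499515
0.11 5.00970168771633 18.99362217294668
```

Emit:
move_arm:
  dr:
    - [0,0,0]
    - [0,0,0]
    - [0,0,0]
    - [0,0,0]
    - [0,0,0]
    - [0,0,0]
    - [0,0,0]
    - [0,0,0]
  xyz:
    - [-0.5,0,-2.5]
    - [-1,0,-5]
    - [-1.6,0,-7.5]
    - [-2.3,0,-10]
    - [-3,0,-12.5]
    - [-3.8,0,-15]
    - [-4.2,0,-17]
    - [-4.2,0,-17]
  grip: [10,10,10,10,10,10,10,10]

```text
clock: 4.55
tcp_pos: [0.5179, 0.0321, 0.1939]
ee_rot: [-0.114, 0.993, -0.001, -0.001]
force: [2.9, -5.6, -5.5]
grip_width: 0.0213
grip_force: 30.0
```

```bash
python3 -c "
from h import *
print(where(),status.sense()['force'])"
```

```text
(array([-70.5,  -0.2, 148.6]), array([-0.001, -0.001, -1.   ])) [ 2.89461017 -5.55748432 -5.48538392]
```

Emit:
move_arm:
  dr:
    - [0,0,0]
    - [0,0,0]
    - [0,0,0]
    - [0,0,0]
  xyz:
    - [-0.4,0,-1.5]
    - [-0.7,0,-2.5]
    - [-1,0,-4]
    - [-1,0,-4]
  grip: [10,10,10,10]

```text
clock: 4.95
tcp_pos: [0.5189, 0.0323, 0.1978]
ee_rot: [-0.114, 0.993, -0.001, -0.001]
force: [3.1, -4.0, -6.8]
grip_width: 0.0215
grip_force: 30.0
```

```bash
python3 -c "
from h import *
print(where(),status.sense()['force'])"
```

```text
(array([-69.5,  -0.2, 152.5]), array([-0.001, -0.001, -1.   ])) [ 3.0589697  -4.04991992 -6.84245118]
```

Emit:
move_arm:
  dr:
    - [0,0,0]
    - [0,0,0]
    - [0,0,0]
    - [0,0,0]
    - [0,0,0]
    - [0,0,0]
    - [0,0,0]
  xyz:
    - [0,0,0]
    - [0,0,0]
    - [0,0,0]
    - [0,0,0]
    - [0,0,-25]
    - [0,0,-60]
    - [0,0,-60]
  grip: [60,60,60,60,60,60,60]

```text
clock: 5.65
tcp_pos: [0.5214, 0.0338, 0.2626]
ee_rot: [-0.114, 0.993, 0.0, 0.004]
force: [0.4, 0.2, 0.5]
grip_width: 0.0595
grip_force: 0.0
```

Run:
```python
from h import *
print(where(),status.sense()['force'])
for l in(-.25,-.35):print(go([-147,35,170],l,64))
im,d,p=grab('wrist','w2'); grab('side','s2')
for f in('w2','s2'):
    W,im=cloud(f);Bx=B.inv().apply((W-O).reshape(-1,3)).reshape(W.shape)*1000
    for a,b in((70,120),(-120,-60)):
        g=(Bx[...,0]<-95)&(Bx[...,0]>-122)&(Bx[...,1]>a)&(Bx[...,1]<b)&(Bx[...,2]>100)&(Bx[...,2]<140);print(f,g.sum(),np.median(Bx[g],0))
W,im=cloud('w2');Bx=B.inv().apply((W-O).reshape(-1,3)).reshape(W.shape)*1000
g=(Bx[...,2]>66)&(Bx[...,2]<82)&(Bx[...,0]<-123)&(Bx[...,1]>40)&(Bx[...,1]<130);P=Bx[g];print(len(P),P.min(0),P.max(0),np.median(P,0))
```

```text
(array([-66.3,   0.7, 217.3]), array([ 0.007, -0.   , -1.   ])) [0.41055936 0.22288628 0.47324063]
([-0.0, -0.243, 0.0], [96.4, 34.3, 29.9])
([-0.0, -0.343, 0.0], [102.5, 34.3, 31.8])
w2 2029 [-106.16304673   94.83801943  121.8360996 ]
w2 2382 [-105.59866036  -90.02962218  121.75486105]
s2 286 [-104.6621699    95.26925944  123.34121609]
s2 207 [-104.40239659  -89.37786885  123.29815419]
413 [-146.94574451   70.41813766   66.06421298] [-123.18464287   81.34632057   77.15298221] [-134.86222661   74.60790985   74.97218136]
```

Emit:
move_arm:
  dr:
    - [0,-0.08,0]
    - [0,-0.16,0]
    - [0,-0.24,0]
    - [0,-0.343,0]
    - [0,-0.343,0]
    - [0,-0.343,0]
  xyz:
    - [25,9,0]
    - [52,18,0]
    - [80,26,8]
    - [102,34,20]
    - [102,34,32]
    - [102,34,32]
  grip: [0,0,0,0,0,0]

```text
clock: 6.35
tcp_pos: [0.4118, 0.0436, 0.2262]
ee_rot: [-0.113, 0.979, 0.02, 0.169]
force: [-0.1, -0.3, 0.8]
grip_width: 0.0138
grip_force: 0.0
```

```bash
python3 -c "
from h import *
print(where(64),status.sense()['q'].round(2),status.sense()['grip_width'])
for z in(110,61): print(go([-146,35,z],-.35,64))
print(go([-146,83,61],-.35,64))"
```

```text
(array([-149.7,   35.3,  165.9]), array([ 0.336,  0.001, -0.942])) [-0.05  0.16 -0.17  2.4   0.08  0.25  1.51] 0.013766965558910077
([0.001, -0.007, 0.0], [15.8, -0.3, 53.9])
([0.001, -0.007, 0.0], [32.3, -0.3, 100.0])
([0.001, -0.007, 0.0], [32.2, 47.7, 100.1])
```

```bash
python3 -c "
from h import *
print(status.sense()['q'])
for z in(140,100,63.5): print(go([-147,38,z],-.15,64))"
```

```text
[-0.05420153  0.15990299 -0.16665463  2.39599346  0.08368671  0.24574721
  1.5083576 ]
([0.001, 0.193, 0.0], [-6.1, 2.7, 26.5])
([0.001, 0.193, 0.0], [7.4, 2.7, 64.2])
([0.001, 0.193, 0.0], [19.6, 2.7, 98.5])
```

Emit:
move_arm:
  dr:
    - [0,0.1,0]
    - [0,0.193,0]
    - [0,0.193,0]
    - [0,0.193,0]
    - [0,0.193,0]
  xyz:
    - [-3,1,5]
    - [-6,3,15]
    - [-6,3,26]
    - [-6,3,26]
    - [-6,3,26]
  grip: [0,0,0,0,0]

```text
clock: 6.85
tcp_pos: [0.424, 0.0493, 0.2033]
ee_rot: [-0.114, 0.991, 0.009, 0.074]
force: [0.4, 0.3, 0.8]
grip_width: 0.0003
grip_force: 0.0
```

```bash
python3 -c "
from h import *
print(where(64),status.sense()['q'].round(3),status.sense()['grip_width'])
for z in(100,64): print(go([-147,38,z],-.15,64))"
```

```text
(array([-148.5,   38. ,  140. ]), array([ 0.148,  0.   , -0.989])) [-0.09   0.278 -0.147  2.268  0.092  0.451  1.492] 0.00032691166480835646
([0.0, -0.001, 0.0], [4.5, 0.0, 39.8])
([0.0, -0.001, 0.0], [9.8, 0.0, 75.4])
```

Emit:
move_arm:
  dr:
    - [0,0,0]
    - [0,0,0]
    - [0,0,0]
    - [0,0,0]
  xyz:
    - [2,0,15]
    - [4.5,0,30]
    - [4.5,0,40]
    - [4.5,0,40]
  grip: [0,0,0,0]

```text
clock: 7.25
tcp_pos: [0.4259, 0.0498, 0.1632]
ee_rot: [-0.114, 0.991, 0.009, 0.074]
force: [0.0, -0.5, -0.3]
grip_width: 0.0004
grip_force: 0.0
```

```bash
python3 -c "
from h import *
print(where(64),status.sense()['q'].round(3))
for z in(64,): print(go([-147,38,z],-.15,64),go([-147,38,z],-.2,64))"
```

```text
(array([-146.6,   38. ,   99.9]), array([ 0.148,  0.   , -0.989])) [-0.116  0.369 -0.121  2.287  0.128  0.342  1.458]
([0.0, -0.002, 0.0], [5.8, 0.0, 35.4]) ([0.0, -0.052, 0.0], [9.0, 0.0, 35.5])
```

Emit:
move_arm:
  dr:
    - [0,0,0]
    - [0,0,0]
    - [0,0,0]
    - [0,0,0]
  xyz:
    - [2,0,12]
    - [4,0,24]
    - [6,0,35]
    - [6,0,35]
  grip: [0,0,0,0]

```text
clock: 7.65
tcp_pos: [0.4256, 0.0497, 0.1281]
ee_rot: [-0.114, 0.991, 0.008, 0.074]
force: [-0.1, 0.2, -0.5]
grip_width: 0.0006
grip_force: 0.0
```

```bash
python3 -c "
from h import *
print(where(64),status.sense()['q'].round(3))
grab('side','s3')
for y in(55,85,90): print(go([-148,y,64],-.15,64))"
```

```text
(array([-146.8,   37.9,   64.8]), array([ 0.148,  0.   , -0.989])) [-0.144  0.451 -0.089  2.302  0.157  0.244  1.429]
([0.0, -0.0, 0.0], [1.8, 17.1, 1.1])
([0.0, -0.0, 0.0], [1.8, 47.1, 1.1])
([0.0, -0.0, 0.0], [1.8, 52.1, 1.1])
```

View pics/s3.png

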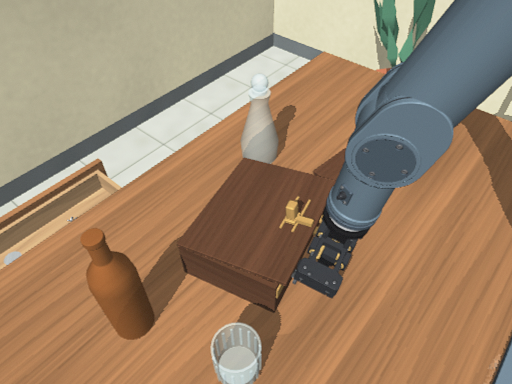

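The gripper is at the lid's front edge (325,265), clear of the lid, and the bolt is drawn. I'm pushing left.

Emit:
move_arm:
  dr:
    - [0,0,0]
    - [0,0,0]
    - [0,0,0]
    - [0,0,0]
    - [0,0,0]
  xyz:
    - [0,4,0]
    - [0,8,0]
    - [0,13,0]
    - [0,18,0]
    - [0,22,0]
  grip: [0,0,0,0,0]

```text
clock: 8.2
tcp_pos: [0.4214, 0.0715, 0.1288]
ee_rot: [-0.114, 0.991, 0.008, 0.075]
force: [1.0, -1.9, 1.5]
grip_width: 0.0004
grip_force: 1.2
```

Emit:
move_arm:
  dr:
    - [0,0,0]
    - [0,0,0]
    - [0,0,0]
    - [0,0,0]
  xyz:
    - [0,3,0]
    - [0,6,0]
    - [0,9,0]
    - [0,12,0]
  grip: [0,0,0,0]

```text
clock: 8.6
tcp_pos: [0.4187, 0.083, 0.1286]
ee_rot: [-0.114, 0.991, 0.009, 0.075]
force: [0.8, -2.4, 2.4]
grip_width: 0.0007
grip_force: 1.2
```

```bash
python3 -c "
from h import *
s=status.sense();print(where(64),s['q'].round(3),B.inv().apply(s['force']))"
```

```text
(array([-146. ,   72. ,   65.3]), array([ 0.15 , -0.   , -0.989])) [-0.261  0.447 -0.056  2.309  0.154  0.239  1.343] [ 0.23884858 -2.53210752  2.42305462]
```

Emit:
move_arm:
  dr:
    - [0,0,0]
    - [0,0,0]
    - [0,0,0]
    - [0,0,0]
  xyz:
    - [0,3,0]
    - [0,6,0]
    - [0,9,0]
    - [0,12,0]
  grip: [0,0,0,0]

```text
clock: 9.0
tcp_pos: [0.4159, 0.0948, 0.1286]
ee_rot: [-0.114, 0.991, 0.009, 0.075]
force: [1.5, -2.0, 2.7]
grip_width: 0.0006
grip_force: 1.2
```

Emit:
move_arm:
  dr:
    - [0,0,0]
    - [0,0,0]
  xyz:
    - [0,2,0]
    - [0,3,0]
  grip: [0,0]

```text
clock: 9.2
tcp_pos: [0.4154, 0.0966, 0.1286]
ee_rot: [-0.113, 0.991, 0.008, 0.074]
force: [3.9, -8.2, 2.7]
grip_width: 0.0003
grip_force: 4.4
```

```bash
python3 -c "
from h import *
s=status.sense();print(where(64),s['q'].round(3),B.inv().apply(s['force']))"
```

```text
(array([-146.1,   85.8,   65.3]), array([ 0.149, -0.001, -0.989])) [-0.312  0.447 -0.04   2.31   0.153  0.239  1.306] [ 1.90223768 -8.83194139  2.6553733 ]
```

Emit:
move_arm:
  dr:
    - [0,0,0]
    - [0,0,0]
    - [0,0,0]
    - [0,0,0]
    - [0,0,0]
    - [0,0,0]
  xyz:
    - [0,-10,0]
    - [0,-20,0]
    - [-6,-20,-40]
    - [-12,-20,-80]
    - [-18,-20,-120]
    - [-18,-20,-120]
  grip: [0,0,0,0,0,20]

```text
clock: 9.8
tcp_pos: [0.4216, 0.079, 0.2542]
ee_rot: [-0.114, 0.99, 0.009, 0.078]
force: [0.6, 0.6, 0.7]
grip_width: 0.0067
grip_force: 0.0
```

Run:
```python
from h import *
print(where(),go([-69,-2,215]))
grab('side','s4')
for f in('s4',):
    W,im=cloud(f);Bx=B.inv().apply((W-O).reshape(-1,3)).reshape(W.shape)*1000
    g=(Bx[...,2]>66)&(Bx[...,2]<82)&(Bx[...,0]<-125)&(Bx[...,0]>-155)&(Bx[...,1]>40)&(Bx[...,1]<130);P=Bx[g];print(len(P),P.min(0),P.max(0),np.median(P,0))
    g=(Bx[...,2]>150)&(Bx[...,2]<168)&(Bx[...,0]<-50)&(Bx[...,0]>-90)&(abs(Bx[...,1])<40);P=Bx[g];print(len(P),P.min(0),P.max(0),np.median(P,0))
```

```text
(array([-146.5,   67.5,  209.4]), array([ 0.157,  0.   , -0.988])) ([0.0, 0.158, 0.001], [-84.5, -69.5, 7.2])
89 [-144.3548558    98.54172451   66.18978968] [-125.13039861  110.59713461   78.13696692] [-134.93386156  106.69853285   75.30359963]
126 [-72.67091695 -11.1355162  150.45770541] [-53.99610394  11.89930736 163.13209577] [-64.80148914   3.71231302 159.9497997 ]
```

Emit:
move_arm:
  dr:
    - [0,0.08,0]
    - [0,0.158,0]
    - [0,0.158,0]
    - [0,0.158,0]
    - [0,0.158,0]
  xyz:
    - [-28,-23,2]
    - [-56,-46,5]
    - [-84,-68,7]
    - [-84,-68,7]
    - [-84,-68,7]
  grip: [60,60,60,60,60]

```text
clock: 10.35
tcp_pos: [0.5158, 0.031, 0.2536]
ee_rot: [-0.114, 0.993, -0.0, -0.006]
force: [-0.3, -0.3, -0.3]
grip_width: 0.0503
grip_force: 0.0
```

```bash
python3 -c "
from h import *
print(where(),go([-69,-0.3,152]))"
```

```text
(array([-73.3,  -0.6, 208.3]), array([-0.012,  0.001, -1.   ])) ([0.001, -0.012, -0.0], [-4.4, 0.3, 56.3])
```

Emit:
move_arm:
  dr:
    - [0,-0.01,0]
    - [0,-0.01,0]
    - [0,-0.01,0]
    - [0,-0.01,0]
    - [0,-0.01,0]
    - [0,-0.01,0]
    - [0,-0.01,0]
    - [0,-0.01,0]
  xyz:
    - [-4,0,22]
    - [-4,0,42]
    - [-4,0,56]
    - [-4,0,56]
    - [-4,0,56]
    - [-4,0,56]
    - [-4,0,56]
    - [-4,0,56]
  grip: [60,60,60,50,10,10,10,10]

```text
clock: 11.15
tcp_pos: [0.5206, 0.0318, 0.2001]
ee_rot: [-0.114, 0.993, 0.0, 0.002]
force: [-0.7, 1.3, 0.7]
grip_width: 0.0219
grip_force: 1.3
```

Emit:
move_arm:
  dr:
    - [0,0,0]
    - [0,0,0]
    - [0,0,0]
  xyz:
    - [0,0,0]
    - [0,0,0]
    - [0,0,0]
  grip: [10,10,10]

```text
clock: 11.45
tcp_pos: [0.5205, 0.0319, 0.1996]
ee_rot: [-0.114, 0.993, 0.0, 0.001]
force: [-0.9, 1.4, 1.4]
grip_width: 0.0214
grip_force: 30.0
```

Run:
```python
from h import *
w,_=where(); print(w)
# grasp point fixed in the lid; lid angle now a0; print moves for lid angles, tool lean = half of the lid travel
a0=.115; h=np.array([100,90.]); v=np.array([w[0],w[2]])-h
for a in (.16,.2,.25,.3,.35,.4,.45,.5,.55,.6,.65,.7,.75,.8,.85,.9,.95,1.0,1.05,1.1):
    t=a-a0; p=h+[v[0]*np.cos(t)+v[1]*np.sin(t), v[1]*np.cos(t)-v[0]*np.sin(t)]
    print(a, go([p[0],w[1],p[1]],.4*t))
```

```text
[-67.9  -0.9 154.3]
0.16 ([0.0, 0.02, 0.0], [-4.0, 0.0, -7.4])
0.2 ([0.0, 0.036, 0.0], [-7.7, 0.0, -13.9])
0.25 ([0.0, 0.056, 0.0], [-12.8, 0.0, -21.9])
0.3 ([0.0, 0.076, 0.0], [-18.2, 0.0, -29.6])
0.35 ([0.0, 0.096, 0.0], [-24.0, 0.0, -37.0])
0.4 ([0.0, 0.116, 0.0], [-30.2, 0.0, -44.2])
0.45 ([0.0, 0.136, 0.0], [-36.7, 0.0, -51.1])
0.5 ([0.0, 0.156, 0.0], [-43.6, 0.0, -57.7])
0.55 ([0.0, 0.176, 0.0], [-50.8, 0.0, -63.9])
0.6 ([0.0, 0.196, 0.0], [-58.3, 0.0, -69.8])
0.65 ([0.0, 0.216, 0.0], [-66.1, 0.0, -75.4])
0.7 ([0.0, 0.236, 0.0], [-74.2, 0.0, -80.6])
0.75 ([0.0, 0.256, 0.0], [-82.6, 0.0, -85.4])
0.8 ([0.0, 0.276, 0.0], [-91.1, 0.0, -89.8])
0.85 ([0.0, 0.296, 0.0], [-99.9, 0.0, -93.8])
0.9 ([0.0, 0.316, 0.0], [-108.9, 0.0, -97.3])
0.95 ([0.0, 0.336, 0.0], [-118.1, -0.0, -100.5])
1.0 ([0.0, 0.356, 0.0], [-127.4, -0.0, -103.2])
1.05 ([0.0, 0.376, 0.0], [-136.8, -0.0, -105.5])
1.1 ([0.0, 0.396, 0.0], [-146.4, -0.0, -107.3])
```

Emit:
move_arm:
  dr:
    - [0,0.01,0]
    - [0,0.02,0]
    - [0,0.036,0]
    - [0,0.056,0]
    - [0,0.076,0]
    - [0,0.096,0]
  xyz:
    - [-2,0,-3.7]
    - [-4,0,-7.4]
    - [-7.7,0,-13.9]
    - [-12.8,0,-21.9]
    - [-18.2,0,-29.6]
    - [-24,0,-37]
  grip: [10,10,10,10,10,10]

```text
clock: 12.05
tcp_pos: [0.5413, 0.0368, 0.2354]
ee_rot: [-0.114, 0.992, -0.006, -0.051]
force: [-4.5, -0.1, -7.8]
grip_width: 0.0217
grip_force: 30.0
```

Run:
```python
from h import *
w,d=where(); s=status.sense(); print(w,d,s['grip_width'])
h=np.array([100,90.]); v=np.array([w[0],w[2]])-h; L=np.hypot(*v)
a0=np.arctan2(v[1],-v[0])-np.arctan2(154.3-90,167.9)+.115; print(L,np.hypot(64.3,167.9),a0,s['q'].round(2))
l0=np.arctan2(-d[0],-d[2]); print(l0)
for a in (.4,.45,.5,.55,.6,.65,.7,.75,.8,.85,.9,.95,1.0,1.05,1.1):
    t=a-a0; p=h+[v[0]*np.cos(t)+v[1]*np.sin(t), v[1]*np.cos(t)-v[0]*np.sin(t)]
    print(a, go([p[0],w[1],p[1]],l0+.4*t))
```

```text
[-51.2  -0.9 190.4] [-0.102  0.001 -0.995] 0.02172623963975944
181.49820935755812 179.79126786359788 0.335432614820543 [-0.09  0.49 -0.09  1.81  0.06  0.95  1.6 ]
0.10215571461355843
0.4 ([0.001, 0.025, 0.0], [-7.0, -0.0, -10.2])
0.45 ([0.001, 0.045, 0.0], [-12.8, -0.0, -17.8])
0.5 ([0.001, 0.065, 0.0], [-19.0, -0.0, -25.1])
0.55 ([0.001, 0.085, 0.0], [-25.6, -0.0, -32.1])
0.6 ([0.001, 0.105, 0.0], [-32.5, -0.0, -38.9])
0.65 ([0.0, 0.125, 0.0], [-39.7, -0.0, -45.2])
0.7 ([0.0, 0.145, 0.0], [-47.3, -0.0, -51.3])
0.75 ([0.0, 0.165, 0.0], [-55.1, -0.0, -57.0])
0.8 ([0.0, 0.185, 0.0], [-63.2, -0.0, -62.3])
0.85 ([0.0, 0.205, 0.0], [-71.6, -0.0, -67.2])
0.9 ([0.0, 0.225, 0.0], [-80.3, -0.0, -71.8])
0.95 ([0.0, 0.245, 0.0], [-89.1, -0.0, -75.9])
1.0 ([0.0, 0.265, 0.0], [-98.2, -0.0, -79.6])
1.05 ([0.0, 0.285, 0.0], [-107.4, -0.0, -82.8])
1.1 ([0.0, 0.305, 0.0], [-116.8, -0.0, -85.7])
```

Emit:
move_arm:
  dr:
    - [0,0.025,0]
    - [0,0.045,0]
    - [0,0.065,0]
    - [0,0.085,0]
    - [0,0.105,0]
    - [0,0.125,0]
    - [0,0.145,0]
    - [0,0.165,0]
  xyz:
    - [-7,0,-10.2]
    - [-12.8,0,-17.8]
    - [-19,0,-25.1]
    - [-25.6,0,-32.1]
    - [-32.5,0,-38.9]
    - [-39.7,0,-45.2]
    - [-47.3,0,-51.3]
    - [-55.1,0,-57]
  grip: [10,10,10,10,10,10,10,10]

```text
clock: 12.85
tcp_pos: [0.5989, 0.0503, 0.2876]
ee_rot: [-0.113, 0.984, -0.015, -0.134]
force: [-10.0, -0.9, 1.5]
grip_width: 0.0219
grip_force: 30.0
```

Run:
```python
from h import *
w,d=where(); s=status.sense(); print(w,d,s['grip_width'],s['torque'])
h=np.array([100,90.]); v=np.array([w[0],w[2]])-h; L=np.hypot(*v)
a0=np.arctan2(v[1],-v[0])-np.arctan2(154.3-90,167.9)+.115; print(L,a0,s['q'].round(2))
l0=np.arctan2(-d[0],-d[2]); print(l0)
for a in (.8,.85,.9,.95,1.0,1.05,1.1):
    t=a-a0; p=h+[v[0]*np.cos(t)+v[1]*np.sin(t), v[1]*np.cos(t)-v[0]*np.sin(t)]
    print(a, go([p[0],w[1],p[1]],l0+.5*t))
```

```text
[  0.4  -0.7 244. ] [-0.268  0.001 -0.963] 0.021891926796873636 [-0.14747146  2.23734731 -0.047549  ]
183.4016357615166 0.745970671051796 [-0.12  0.6  -0.07  1.5   0.05  1.32  1.6 ]
0.27142880381936535
0.8 ([0.001, 0.027, 0.0], [-8.0, 0.1, -7.2])
0.85 ([0.001, 0.052, 0.0], [-15.7, 0.1, -13.5])
0.9 ([0.001, 0.077, 0.0], [-23.8, 0.1, -19.5])
0.95 ([0.001, 0.102, 0.0], [-32.1, 0.1, -25.1])
1.0 ([0.001, 0.127, 0.0], [-40.7, 0.1, -30.2])
1.05 ([0.001, 0.152, 0.0], [-49.6, 0.1, -35.0])
1.1 ([0.001, 0.177, 0.0], [-58.7, 0.1, -39.3])
```

Emit:
move_arm:
  dr:
    - [0,0.027,0]
    - [0,0.052,0]
    - [0,0.077,0]
    - [0,0.102,0]
    - [0,0.127,0]
    - [0,0.152,0]
    - [0,0.177,0]
    - [0,0.177,0]
  xyz:
    - [-8.3,0,-6.5]
    - [-16,0,-12.3]
    - [-24.3,0,-18]
    - [-32.8,0,-23.2]
    - [-41.5,0,-28.2]
    - [-50.5,0,-33]
    - [-59.5,0,-37.3]
    - [-59.5,0,-37.3]
  grip: [10,10,10,10,10,10,10,10]

```text
clock: 13.65
tcp_pos: [0.6666, 0.0662, 0.3109]
ee_rot: [-0.112, 0.969, -0.025, -0.218]
force: [-7.4, 0.1, 10.1]
grip_width: 0.0216
grip_force: 30.0
```

Run:
```python
from h import *
w,d=where(); s=status.sense(); print(w,d,s['grip_width'],s['torque'])
h=np.array([100,90.]); v=np.array([w[0],w[2]])-h; L=np.hypot(*v)
print(L,np.arctan2(v[1],-v[0])-np.arctan2(154.3-90,167.9)+.115,s['q'].round(2)); grab('side','s5')
```

```text
[ 62.6  -0.6 270. ] [-0.429  0.    -0.903] 0.021563603895820512 [-0.09985182  2.27454934 -0.17987705]
183.84439072215395 1.115197192595924 [-0.15  0.8  -0.05  1.12  0.05  1.67  1.6 ]
```

View pics/s5.png

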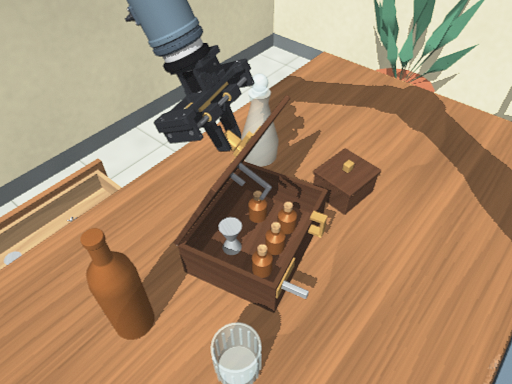

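The lid stands open at about 1.1 rad, held by the gripper at (230,135). The catch lever at (295,290) is aside. I'm releasing and backing off.

Emit:
move_arm:
  dr:
    - [0,0,0]
    - [0,0,0]
    - [0,0,0]
    - [0,0,0]
    - [0,0,0]
    - [0,0,0]
    - [0,0,0]
    - [0,0,0]
  xyz:
    - [0,0,0]
    - [0,0,0]
    - [0,0,0]
    - [0,0,0]
    - [0,0,-15]
    - [0,0,-40]
    - [0,0,-80]
    - [0,0,-80]
  grip: [55,55,55,55,55,55,55,55]

```text
clock: 14.5
tcp_pos: [0.7026, 0.0743, 0.386]
ee_rot: [-0.112, 0.971, -0.025, -0.211]
force: [0.2, -0.0, 0.2]
grip_width: 0.0548
grip_force: 0.0
```

Run:
```python
from h import *
w,d=where(); s=status.sense(); print(w,s['grip_width'],s['force'],s['dq'].round(2),s['clock']); grab('side','s6')
```

```text
[100.2  -1.  344.8] 0.054779322991935914 [ 0.23215653 -0.00989335  0.16435673] [ 0.    0.   -0.    0.12  0.   -0.08 -0.  ] 14.5
```

View pics/s6.png

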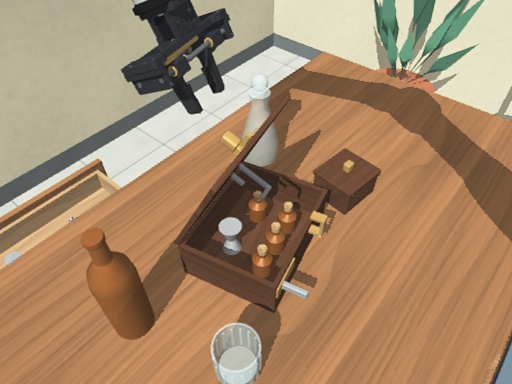

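The lid stays open, with its grip at (235,142) free of the gripper. The tumbler at (238,355) and the caddy at (347,180) haven't moved.

```bash
python3 -c "
from plant import env
print(env.hand_in())"
```

```text
the job is handed in; nothing more can be done
None
```

I drew the bolt, lifted the lid ajar to about 0.11 rad, pushed the catch fully aside, raised the lid to about 1.1 rad and let go; the tumbler and caddy were not touched, and I handed the job in at 14.5 s on the robot's clock.

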